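Pack the shampoo bars into the dispenser tube and stack the rests

ROBOT

A 6-joint arm with a two-finger parallel gripper is mounted at the origin on the work surface. World frame = base frame: x ahead of the robot, y to its left, z up, the work surface at z = 0. Lengths are in m, angles in rad, forces in N, time in s.
With the tool pointing down it reaches from about 0.25 to 0.775 m from the base axis. Payload 8.9 kg.
Tool frame: the origin (TCP) lies at the very end of the fingers, on their centre line; the grasp point (between the pads) lies 19 mm behind it (bot.hold_point_z is the distance from the TCP to the grasp point, in m); z points along the fingers, x is the direction in which the jaws open and shut, and the axes are right-handed (so a half turn about z gives the same grasp; the last joint's range is limited). The gripper opens to 85 mm and grips with 20 to 120 N. Pads are 22 mm wide; open, the fingers measure 114 mm over their backs; the gripper's body (76 mm by 85 mm) begins 54 mm behind the grasp point. The pads swing forward as they close: fully open they stand 13 mm farther back than shut.
Start: joints at [-1.37, 0.291, -0.153, 1.127, 0, 1.431], TCP at [0.175, -0.495, 0.231] pointing down, gripper open.
Joint ranges: [-2.52, 2.52], [-0.91, 1.74], [-1.3, 1.37], [-1.96, 2.02], [-1.52, 1.47], [-3.14, 3.14]. Speed limits (rad/s): [2.22, 2.22, 2.79, 3.14, 3.14, 3.14].

INTERFACE

Orientations are given as a unit quaternion [w, x, y, z].
In Python, from plant import bot, viewer, order gives the robot as it stands.
- The arm moves only by the tool carry_out, never from a script. Its argument "increments" is a list of rows, each a list of 5 numbers: the shift along the tool's x, y, z in cm, then the turn about the tool's z in degrees, then the closure, from 0 (fully open) to 1 (shut). A call has exactly 10 rows; each row is the pose to reach, as a shift and turn from the pose commanded when the call began, along the tool's axes at that moment; what a row does not reach only later rows make up. A row lasts 1/8 s, in which the tool goes at most 62.5 mm and 10.7 degrees, less where a joint would pass 70% of its speed; a pose out of reach is approached as far as the arm can. A call with a gripper value outside its range is refused whole. The fingers move at their own pace and stop on an object; the grip force is fixed at half the most. Time passes only in rows, so rows that repeat a pose let the fingers close, or fill a call up. It gives the time, the measured TCP pose, the force and the opening at its end, in the units of the state.
- bot.get_obs(): the state, without advancing time (a new reading comes with each control period).
- viewer.grab_frame(name): name is "scene" or "top"; returns (picture, depth): 420x560x3 uint8, red, green, blue; 420x560 float32, m along the optical axis (not along the pixel's ray), 0 where there is no reading.
- viewer.get_calibration(name): a dict with "fx", "fy", "cx", "cy" (pixels), "xyz" and "orientation" of the camera in the world. Camera axes: x right, y up, looking along -z (the intrinsics and any distortion apply to the point x, -y, -z); pixel columns grow to the right and rows downward; lengths in m; the calibration is good to about 2 mm. A picture is of the moment at which its call begins. get_calibration takes no time and is no camera call.
- order.sign_off(): hands the job in, once; it reports no verdict.
The state is a dict: "clock": time; "qpos": joint angles; "qvel": joint speeds; "tau": joint torques, N m; "tcp_pos": TCP position; "orientation": TCP orientation; "ft_force": force on the tool from outside, world axes, zero at the start; "wrist_torque": the same for the moment, N m; "gripper_width": finger opening in m.
Only numpy, scipy, OpenCV 4.12 (cv2) and the standard library are available. Lean on these libraries where they do the work, as an engineer would, in place of code of your own. Each camera call takes 0.05 s, during which the arm holds its last target. There are 200 camera calls.

TASK

The shampoo bars have dried: load every bar on the bamboo rests flat into the clear dispenser tube and drive them down with the press rod, so that the floor disc rides down under them to its stop, finishing with a firm push of the rod on the top bar (about 15 N, for half a second) once they are all in and bottomed out. Leave the rod standing upright on its foot on the vanity, and the three empty rests in one square pile lying flat near the middle of the white tray, edges flush. Do not push the bare floor disc with rod or fingers, and leave the other things alone.

Things in the scene. Friction and masses are not known exactly. Their poses are not given: they have to be found in the camera images.
- tube: Bar dispenser, fixed to the vanity: an upright round clear-plastic tube on a chrome foot (104 mm across, 12 mm high). Bore 66 mm across; tube 74 mm outside, flaring over its last 8 mm to a mouth about 78 mm across inside, 84 mm outside. Rim 138 mm above the vanity. Origin: centre of the foot's underside, z up; a slot with the thumb tab of the floor disc is on its own +x side (the tab sticks out 48 mm from the axis, 10 mm tall, level with the disc).
- tube_mouth (a point): Centre of the tube's open mouth, level with the rim, 138 mm above the vanity.
- floor_disc (a joint): How far the dispenser's floor disc has gone down, in m: 0 = raised (its top 36 mm below the rim), 0.080 = home on its stop (its top 116 mm below the rim). It starts raised, somewhere between 0 and 0.018. It is a snug sliding fit: it stays where it is, moves down when pushed with about 5 N, carries the bars' weight without moving, and stops dead at 0.080.
- disc_top (a point): Centre of the top face of the floor disc: thin grey plastic, 63 mm across, 6 mm thick, with a small thumb tab outside the tube. It is pushed down only through a bar lying on it, never by hand or by the bare rod.
- rod: Press rod, 156 mm tall, 0.22 kg, standing on its foot at the start: round steel foot 54 mm across and 14 mm high (coned up to 20 mm), then a straight round wooden shaft 26 mm across up to 140 mm, with a rounded end 29 mm across on top. Origin: centre of the foot's underside, z up along the shaft.
- bar1: Round cream-coloured solid shampoo bar, 60 mm across, 28 mm thick, about 85 g, lying flat on a bamboo rest at the start; may be absent. All bars are alike. Origin: centre of its underside, z its axis.
- bar1_center (a point): Centre of that bar (bar1), half-way up its thickness.
- bar2: Round cream-coloured solid shampoo bar, 60 mm across, 28 mm thick, about 85 g, lying flat on a bamboo rest at the start; may be absent. All bars are alike. Origin: centre of its underside, z its axis.
- bar2_center (a point): Centre of that bar (bar2), half-way up its thickness.
- bar3: Round cream-coloured solid shampoo bar, 60 mm across, 28 mm thick, about 85 g, lying flat on a bamboo rest at the start; may be absent. All bars are alike. Origin: centre of its underside, z its axis.
- bar3_center (a point): Centre of that bar (bar3), half-way up its thickness.
- bar4: Round cream-coloured solid shampoo bar, 60 mm across, 28 mm thick, about 85 g, lying flat on a bamboo rest at the start; may be absent. All bars are alike. Origin: centre of its underside, z its axis.
- bar4_center (a point): Centre of that bar (bar4), half-way up its thickness.
- rest1: Flat bamboo soap rest, a plain slab 62 mm wide (its x) by 140 mm long (its y) by 10 mm thick, 70 g. Carries up to two bars side by side along its length at the start, or none. Origin: centre of its underside. All rests are alike; there are always three.
- rest2: Flat bamboo soap rest, a plain slab 62 mm wide (its x) by 140 mm long (its y) by 10 mm thick, 70 g. Carries up to two bars side by side along its length at the start, or none. Origin: centre of its underside. All rests are alike; there are always three.
- rest3: Flat bamboo soap rest, a plain slab 62 mm wide (its x) by 140 mm long (its y) by 10 mm thick, 70 g. Carries up to two bars side by side along its length at the start, or none. Origin: centre of its underside. All rests are alike; there are always three.
- tray: White ceramic tray, a flat slab without a rim, 110 mm (its x) by 190 mm (its y) by 8 mm thick, fixed to the vanity. Origin: centre of its underside.
- tray_mid (a point): Centre of the tray's top face, 8 mm above the vanity.
- comb: Wooden comb, 170 x 38 x 5 mm, lying flat; to be left alone. Origin: centre of its underside.
- trimmer: Matte white trimmer, 145 x 40 x 32 mm, lying down; to be left alone. Origin: centre of its underside.
- pill_box: Translucent plastic pill box with shut lid, 60 x 112 x 28 mm; to be left alone. Origin: centre of its underside.
- tumbler: White ceramic tumbler, 72 mm across, 95 mm tall; to be left alone. Origin: centre of its underside.
- lotion: Amber bottle with chrome cap, 56 mm across, 150 mm tall; to be left alone. Origin: centre of its underside.
- nail_brush: Wooden nail brush, 90 x 40 x 28 mm; to be left alone. Origin: centre of its underside.
Mind the look-alikes: they are no part of the job. Leave any pink look-alike of the rest3 alone.

How it is judged:
By the outcome, as a careful person would: the job done as asked, in the order asked, and still so for the second after the job is handed in, with the robot touching nothing.
Of bar1, bar2, bar3, bar4 only 2 to 4 are there at a start; the rules pass over those that are not, and their reading is None.
At some moment in a run one of rest1, rest2, rest3 may be knocked a few centimetres aside while the robot is not near it.
It also fails if it takes over 210 s, if anything falls off the work surface, if the arm or the gripper's body presses on something with over 40 N, if the wrist force passes 120 N, or if a joint passes its speed limit or range.

## Working session

There is one attempt and no reset: what is moved stays moved. The work goes in short steps, Python scripts to look and compute and a tool call to move; the robot and the scene stay as the last step left them, time stands still between calls to the robot, and variables do not carry over. Pictures are saved under pics/ and viewed, about 12 in all and at most 16, crops included, and the job is handed in when it is done.

Besides the shell and the picture viewer there is one more tool, called as name(argument=value, ...), one argument or row to a line, values as JSON. carry_out: Moves the arm, as the interface text tells. Its arguments: {"type":"object","properties":{"increments":{"type":"array","items":{"type":"array","items":{"type":"number"}}}},"required":["increments"]}

```bash
ls; mkdir -p pics; cat > h.py <<'E'
import numpy as np, cv2, sys
from scipy.spatial.transform import Rotation as R
from plant import bot, viewer, order
def rot(q): return R.from_quat([q[1],q[2],q[3],q[0]]).as_matrix()
def grab(n,save=None):
    p,d=viewer.grab_frame(n)
    if save: cv2.imwrite('pics/'+save,cv2.cvtColor(p,cv2.COLOR_RGB2BGR))
    np.savez('last_%s.npz'%n,p=p,d=d); return p,d
def cloud(n,d):
    c=viewer.get_calibration(n); v,u=np.mgrid[0:420,0:560]
    P=np.stack([(u-c['cx'])/c['fx']*d,-(v-c['cy'])/c['fy']*d,-d],-1)
    W=P@rot(c['orientation']).T+np.array(c['xyz']); W[d==0]=np.nan; return W
def st():
    o=bot.get_obs(); M=rot(o['orientation'])
    print('t',round(o['clock'],2),'tcp',np.round(o['tcp_pos'],4),'xax',np.round(M[:,0],3),'z',np.round(M[:,2],3),'F',np.round(o['ft_force'],1),'w',round(o['gripper_width'],4)); return o
E
python3 - <<'E'
from h import *
o=st(); print(bot.hold_point_z)
for n in ('scene','top'):
    print(viewer.get_calibration(n)); grab(n,n+'0.png')
E
```

```text
pics
t 0.0 tcp [ 0.1749 -0.4945  0.2307] xax [ 0.333 -0.943 -0.001] z [-0.     0.001 -1.   ] F [0.3 1.5 0.3] w 0.0855
0.0187
{'fx': 399.4810293098073, 'fy': 399.4810293098073, 'cx': 282.25360441466876, 'cy': 207.6629822412833, 'xyz': array([ 0.91692778, -0.63791118,  1.05073552]), 'orientation': array([0.91501021, 0.31771973, 0.0811451 , 0.23500206])}
{'fx': 435.8212607413595, 'fy': 435.8212607413595, 'cx': 285.8236522144015, 'cy': 216.07225412528572, 'xyz': array([ 0.43510834, -0.00493607,  1.33786578]), 'orientation': array([-0.70222346, -0.03816016,  0.03789613,  0.70992246])}
```

View pics/scene0.png

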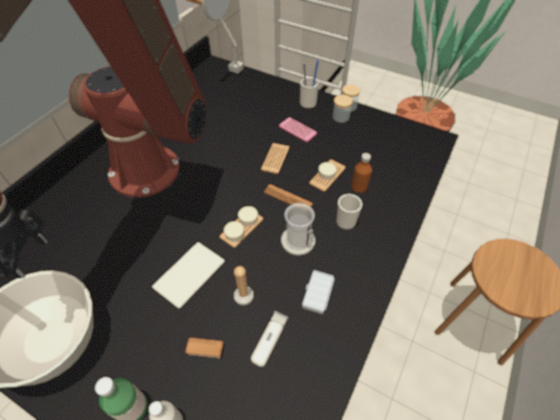

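View pics/top0.png

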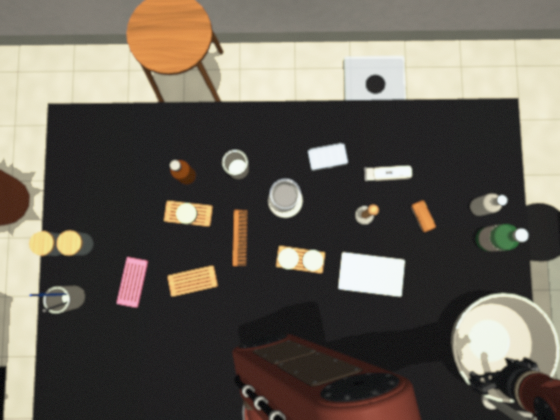

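Candidates in the top view:
- **Bars:** cream discs at (188,213), (289,258) and (313,260). The cream jar lids at (40,243) and (69,243) are not bars.
- **Rests:** slabs at (188,213), (300,259) and an empty one at (192,280). The pink slab at (132,282) is the look-alike, and the comb is at (240,238).
- **Others:** tube (285,197), rod (366,213), tray (371,275).

Next I'll measure these.

```bash
cat >> h.py <<'E'
def blob(W,p,uv,zlo,zhi,rad=45):
    """points with z in range connected to the pixel uv"""
    m=((W[...,2]>zlo)&(W[...,2]<zhi)).astype(np.uint8)
    u,v=uv; k=np.zeros_like(m); k[max(0,v-rad):v+rad,max(0,u-rad):u+rad]=1
    n,l,s,c=cv2.connectedComponentsWithStats(m*k,connectivity=4)
    if l[v,u]==0: return None
    return W[l==l[v,u]]
def rect(P):
    (c,s,a)=cv2.minAreaRect((P[:,:2]*1000).astype(np.float32)); 
    if s[0]>s[1]: a-=90; s=s[::-1]
    # a: direction of the short side, deg
    return np.array(c)/1000,np.round(s,1),round((a+90)%180-90,2),round(float(np.median(P[:,2]))*1000,1),len(P)
E
python3 - <<'E'
from h import *
z=np.load('last_top.npz'); p,d=z['p'],z['d']; W=cloud('top',d)
for n,uv,a,b in [('tray',(371,275),.004,.014),('rest0',(192,280),.005,.02),('bar',(188,213),.026,.05),('bar',(289,258),.026,.05),('bar',(313,260),.026,.05),('restA',(170,213),.005,.02),('restB',(300,249),.005,.02),('pink',(132,282),.005,.02),('comb',(240,238),.002,.02),('rodtop',(372,210),.13,.17),('rim',(285,184),.11,.15)]:
    P=blob(W,p,uv,a,b); print(n, W[uv[1],uv[0]].round(3), None if P is None else rect(P))
for n,r in (('top',(slice(170,290),slice(150,400))),):
    c=cv2.resize(p[r],None,fx=3.2,fy=3.2,interpolation=cv2.INTER_CUBIC); cv2.imwrite('pics/crop1.png',cv2.cvtColor(c,cv2.COLOR_RGB2BGR))
E
```

```text
tray [ 0.397 -0.262  0.005] (array([ 0.39957846, -0.26116043]), array([115.5, 201.6]), -8.1, 9.1, 2178)
rest0 [0.388 0.279 0.013] (array([0.38728195, 0.28160681]), array([ 72.3, 142.6]), 12.26, 11.4, 977)
bar [0.588 0.288 0.039] (array([0.58678711, 0.29580933]), array([57.2, 59.1]), 49.32, 39.7, 322)
bar [ 0.45  -0.013  0.038] (array([ 0.44895322, -0.00882261]), array([56.4, 56.4]), -0.67, 39.0, 316)
bar [ 0.443 -0.084  0.046] (array([ 0.44215137, -0.08155537]), array([56.6, 56.9]), 44.48, 39.2, 317)
restA [0.592 0.35  0.01 ] (array([0.59769452, 0.34182416]), array([60.9, 67. ]), 80.74, 11.6, 273)
restB [ 0.478 -0.047  0.002] None
pink [0.384 0.46  0.011] (array([0.38376422, 0.46463736]), array([ 68.9, 142.1]), 79.24, 11.5, 988)
comb [0.513 0.136 0.003] (array([0.50568155, 0.12654365]), array([ 84. , 250.1]), -83.2, 5.1, 772)
rodtop [ 0.577 -0.24   0.159] (array([ 0.57800806, -0.24253015]), array([27. , 27.1]), 44.21, 151.7, 92)
rim [ 0.66  -0.004  0.108] None
```

View pics/crop1.png

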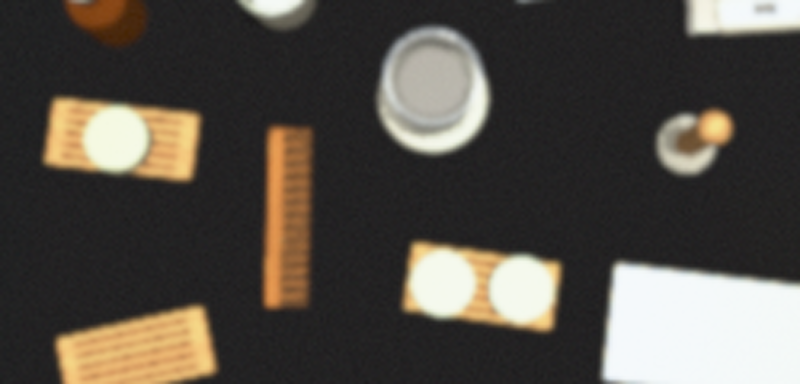

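```bash
cat >> h.py <<'E'
S=1000. # px per m in rectified windows
def rectify(n,p,h,c,w=0.2):
    """window of side w centred on world c, plane z=h; column=+x, row=+y"""
    k=viewer.get_calibration(n); M=rot(k['orientation']); t=np.array(k['xyz'])
    K=np.array([[k['fx'],0,k['cx']],[0,k['fy'],k['cy']],[0,0,1.]])@np.diag([1,-1,-1.])
    A=np.array([[1/S,0,c[0]-w/2],[0,1/S,c[1]-w/2],[0,0,h],[0,0,1]])
    H=K@np.hstack([M.T,(-M.T@t)[:,None]])@A
    s=int(w*S); return cv2.warpPerspective(p,H,(s,s),flags=cv2.INTER_CUBIC|cv2.WARP_INVERSE_MAP)
def circle(n,p,h,c,r,w=0.04):
    """best circle of radius r (m) near c: mean radial gradient"""
    im=rectify(n,p,h,c,2*r+w+.02).astype(np.float32).mean(2); im=cv2.GaussianBlur(im,(0,0),1.5)
    gx,gy=cv2.Sobel(im,cv2.CV_32F,1,0),cv2.Sobel(im,cv2.CV_32F,0,1)
    th=np.linspace(0,2*np.pi,120,endpoint=False); s=im.shape[0]; best=[]
    q=np.arange(-w/2*S,w/2*S+1); X,Y=np.meshgrid(s/2+q,s/2+q); sc=0
    for t in th:
        a,b=np.float32(X+r*S*np.cos(t)),np.float32(Y+r*S*np.sin(t))
        sc=sc+np.clip(-(cv2.remap(gx,a,b,1)*np.cos(t)+cv2.remap(gy,a,b,1)*np.sin(t)),0,60)
    j=np.unravel_index(sc.argmax(),sc.shape); 
    m=sc>0.97*sc.max(); return np.round(np.array(c)+[(q[m.nonzero()[1]]).mean()/S,(q[m.nonzero()[0]]).mean()/S],4),round(float(sc.max())/120,1),m.sum()
def box(n,p,h,c,colour,w=0.22):
    im=rectify(n,p,h,c,w); hsv=cv2.cvtColor(im,cv2.COLOR_RGB2HSV)
    if colour=='wood': m=(hsv[...,2]>95)&(hsv[...,0]<45)
    else: m=(hsv[...,2]>130)
    m=cv2.morphologyEx(m.astype(np.uint8),cv2.MORPH_CLOSE,np.ones((9,9)))
    nn,l,s,cc=cv2.connectedComponentsWithStats(m); i=l[int(w*S/2),int(w*S/2)]
    if i==0: return None
    P=np.argwhere(l==i)[:,::-1]/S-w/2+np.array(c)
    return rect(np.c_[P,np.full(len(P),h)])
E
python3 - <<'E'
from h import *
p=np.load('last_top.npz')['p']
for n,h,c,r in [('bar1',.038,(.587,.296),.03),('bar2',.038,(.449,-.009),.03),('bar3',.038,(.442,-.082),.03),('rim',.138,(.62,-.004),.042),('foot',.012,(.645,-.003),.052),('rodfoot',.014,(.57,-.23),.027),('rodtop',.15,(.578,-.242),.0145)]:
    print(n,circle('top',p,h,c,r))
for n,c,k in [('A',(.59,.29),'wood'),('B',(.447,-.045),'wood'),('C',(.387,.28),'wood')]: print(n,box('top',p,.010,c,k))
print('tray',box('top',p,.008,(.4,-.26),'w',.26))
E
```

```text
bar1 (array([0.5887, 0.2959]), 59.9, np.int64(24))
bar2 (array([ 0.4505, -0.0105]), 59.3, np.int64(16))
bar3 (array([ 0.4432, -0.0834]), 59.1, np.int64(23))
rim (array([ 0.6276, -0.0027]), 46.5, np.int64(7))
foot (array([ 0.6258, -0.002 ]), 50.5, np.int64(20))
rodfoot (array([ 0.5802, -0.2441]), 50.3, np.int64(41))
rodtop (array([ 0.5813, -0.2473]), 59.8, np.int64(12))
A (array([0.59129236, 0.2953385 ]), array([ 69.7, 147.4]), -7.13, 10.0, 10030)
B (array([ 0.44716174, -0.04733088]), array([ 71.6, 147.5]), -7.87, 10.0, 10070)
C (array([0.38627518, 0.27979468]), array([ 69.2, 147.4]), 12.02, 10.0, 10020)
tray (array([ 0.40004999, -0.26151187]), array([114.9, 195. ]), -7.63, 8.0, 22065)
```

```bash
cat >> h.py <<'E'
def plan(*T):
    """tool-axis increments (cm,cm,cm,deg) from the present pose to each (x,y,z,yaw deg)"""
    o=st(); M=rot(o['orientation']); y0=np.degrees(np.arctan2(M[1,0],M[0,0]))
    for t in T: print(np.round(M.T@(np.array(t[:3])-o['tcp_pos'])*100,2),round(-((t[3]-y0+180)%360-180),1))
E
python3 -c "
from h import *
plan((.4505,-.0105,.231,-8),(.4505,-.0105,.12,-8))"
```

```text
t 0.1 tcp [ 0.1749 -0.4946  0.2308] xax [ 0.333 -0.943 -0.001] z [-0.     0.001 -1.   ] F [ 0.  -0.1  0.2] w 0.0855
[-3.646e+01 -4.212e+01  3.000e-02] -62.5
[-36.44 -42.12  11.13] -62.5
```

carry_out(
  increments=[
    [-4,-4.6,0,-10,0],
    [-8,-9.2,0,-20,0],
    [-12,-13.9,0,-30,0],
    [-16,-18.5,0,-40,0],
    [-20,-23.1,0,-50,0],
    [-24,-27.7,0,-60,0],
    [-28,-32.3,0,-62.5,0],
    [-32,-37,2,-62.5,0],
    [-36.5,-42.1,6,-62.5,0],
    [-36.5,-42.1,11.1,-62.5,0],
  ],
)

```text
clock: 1.35
tcp_pos: [0.4532, -0.0083, 0.1204]
orientation: [0.0, 0.998, -0.068, 0.003]
ft_force: [0.3, -1.1, -1.8]
gripper_width: 0.0852
```

```bash
python3 -c "
from h import *
plan((.4505,-.0105,.022,-8))"
```

```text
t 1.35 tcp [ 0.4532 -0.0083  0.1204] xax [ 0.991 -0.136  0.005] z [ 0.005 -0.    -1.   ] F [ 0.3 -1.1 -1.8] w 0.0852
[-0.29  0.26  9.84] 0.2
```

carry_out(
  increments=[
    [0,0,3,0,0],
    [0,0,6,0,0],
    [0,0,8,0,0],
    [0,0,9.8,0,0],
    [0,0,9.8,0,0],
    [0,0,9.8,0,1],
    [0,0,9.8,0,1],
    [0,0,9.8,0,1],
    [0,0,9.8,0,1],
    [0,0,9.8,0,1],
  ],
)

```text
clock: 2.6
tcp_pos: [0.4508, -0.0106, 0.0236]
orientation: [0.0, 0.998, -0.07, 0.001]
ft_force: [-3.2, 1.1, 10.6]
gripper_width: 0.0576
```

```bash
python3 -c "
from h import *
o=st()
p,d=grab('scene'); c=p[190:270,200:280]; cv2.imwrite('pics/g1.png',cv2.cvtColor(cv2.resize(c,None,fx=6,fy=6,interpolation=2),4))
plan((.627,-.0025,.19,-8),(.627,-.0025,.136,-8))"
```

```text
t 2.6 tcp [ 0.4508 -0.0106  0.0236] xax [ 0.99  -0.14   0.001] z [ 0.001 -0.    -1.   ] F [-3.2  1.1 10.6] w 0.0576
t 2.65 tcp [ 0.4508 -0.0106  0.0236] xax [ 0.99  -0.14   0.002] z [ 0.001 -0.    -1.   ] F [-3.2 -0.3 12.1] w 0.0575
[ 17.36  -3.27 -16.61] -0.0
[ 17.35  -3.27 -11.21] -0.0
```

View pics/g1.png

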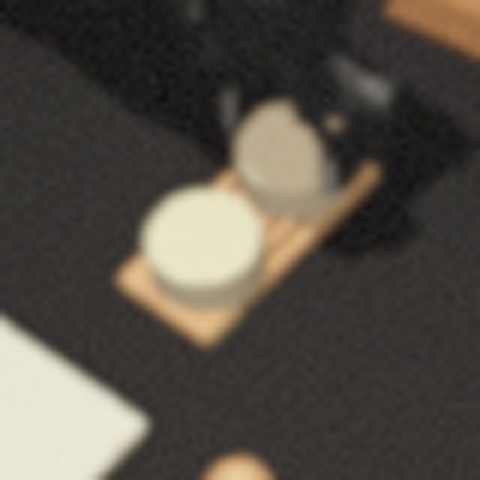

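carry_out(
  increments=[
    [0,0,-1,0,1],
    [0,0,-3,0,1],
    [0,0,-6,0,1],
    [0,0,-9,0,1],
    [0,0,-12,0,1],
    [0,0,-15,0,1],
    [0,0,-16.6,0,1],
    [0,0,-16.6,0,1],
    [0,0,-16.6,0,1],
    [0,0,-16.6,0,1],
  ],
)

```text
clock: 3.9
tcp_pos: [0.4497, -0.0105, 0.1876]
orientation: [-0.0, 0.998, -0.07, -0.001]
ft_force: [0.4, 0.5, -0.9]
gripper_width: 0.0574
```

```bash
python3 -c "
from h import *
p,d=grab('scene'); c=p[150:270,190:310]; cv2.imwrite('pics/g2.png',cv2.cvtColor(cv2.resize(c,None,fx=4,fy=4,interpolation=2),4))
plan((.627,-.0025,.19,-8),(.627,-.0025,.136,-8))"
```

```text
t 3.95 tcp [ 0.4497 -0.0104  0.1876] xax [ 0.99  -0.14  -0.001] z [-0.001  0.    -1.   ] F [ 0.4 -0.5 -1.4] w 0.0575
[17.44 -3.26 -0.26] -0.0
[17.45 -3.26  5.14] -0.0
```

View pics/g2.png

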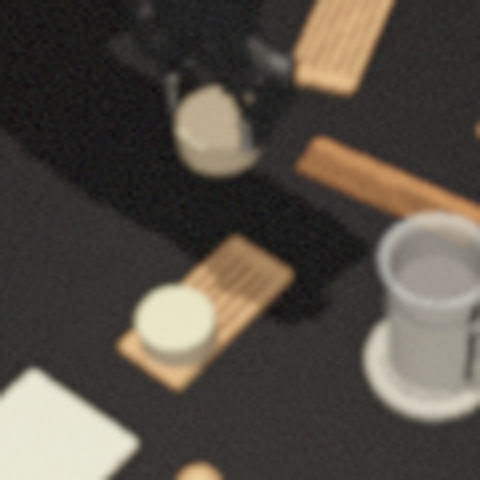

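carry_out(
  increments=[
    [5,-1,-0.5,0,1],
    [10,-2,-0.5,0,1],
    [14,-2.7,-0.5,0,1],
    [17.4,-3.3,-0.5,0,1],
    [17.4,-3.3,-0.3,0,1],
    [17.4,-3.3,0,0,1],
    [17.4,-3.3,1,0,1],
    [17.4,-3.3,2,0,1],
    [17.4,-3.3,3,0,1],
    [17.4,-3.3,3,0,1],
  ],
)

```text
clock: 5.2
tcp_pos: [0.6263, -0.0021, 0.1573]
orientation: [-0.0, 0.998, -0.07, -0.001]
ft_force: [0.2, -0.8, -0.9]
gripper_width: 0.0577
```

```bash
python3 -c "
from h import *
p,d=grab('scene'); c=p[150:270,240:360]; cv2.imwrite('pics/g3.png',cv2.cvtColor(cv2.resize(c,None,fx=4,fy=4,interpolation=2),4))
plan((.627,-.0025,.136,-8))"
```

```text
t 5.25 tcp [ 0.6268 -0.0022  0.158 ] xax [ 0.99  -0.14  -0.001] z [-0.001  0.    -1.   ] F [0.  0.3 0.1] w 0.0575
[0.03 0.03 2.2 ] -0.0
```

View pics/g3.png

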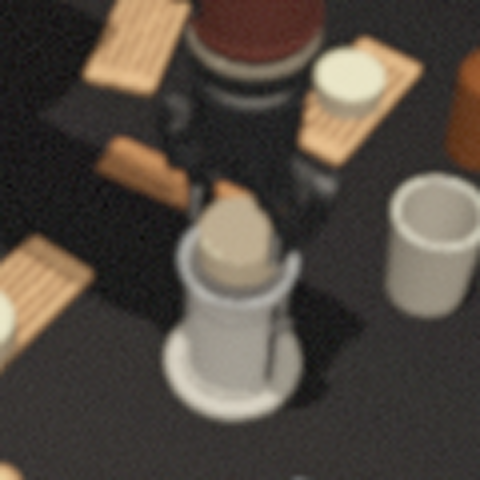

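carry_out(
  increments=[
    [0,0,0.7,0,1],
    [0,0,1.4,0,1],
    [0,0,2.1,0,1],
    [0,0,2.1,0,1],
    [0,0,2.1,0,0],
    [0,0,2.1,0,0],
    [0,0,2.1,0,0],
    [0,0,2.1,0,0],
    [0,0,0,0,0],
    [0,0,-3,0,0],
  ],
)

```text
clock: 6.5
tcp_pos: [0.6265, -0.0021, 0.1882]
orientation: [-0.0, 0.998, -0.07, -0.001]
ft_force: [0.3, -0.4, 0.8]
gripper_width: 0.0854
```

```bash
python3 -c "
from h import *
plan((.4432,-.0834,.1881,-8),(.4432,-.0834,.08,-8),(.4432,-.0834,.022,-8))"
```

```text
t 6.5 tcp [ 0.6265 -0.0021  0.1882] xax [ 0.99  -0.14  -0.002] z [-0.002  0.    -1.   ] F [ 0.3 -0.4  0.8] w 0.0854
[-17.02  10.61   0.04] -0.0
[-17.    10.61  10.85] -0.0
[-16.99  10.61  16.65] -0.0
```

```bash
python3 -c "
from h import *
p,d=grab('top'); print(circle('top',p,.038,(.4432,-.0834),.03),circle('top',p,.038,(.5887,.2959),.03))
p,d=grab('scene');print(circle('scene',p,.038,(.4432,-.0834),.03),circle('scene',p,.038,(.5887,.2959),.03),circle('scene',p,.138,(.627,-.0025),.042))"
```

```text
(array([ 0.4387, -0.0907]), 36.1, np.int64(8)) (array([0.5887, 0.2958]), 59.9, np.int64(25))
(array([ 0.4409, -0.0838]), 57.9, np.int64(14)) (array([0.5862, 0.2919]), 52.7, np.int64(16)) (array([ 0.6249, -0.0044]), 52.5, np.int64(8))
```

carry_out(
  increments=[
    [-5,3,0,0,0],
    [-9,5.6,0,0,0],
    [-13,8.1,2,0,0],
    [-17,10.6,6,0,0],
    [-17,10.6,10,0,0],
    [-17,10.6,14,0,0],
    [-17,10.6,16.6,0,0],
    [-17,10.6,16.6,0,0],
    [-17,10.6,16.6,0,0.6],
    [-17,10.6,16.6,0,1],
  ],
)

```text
clock: 7.85
tcp_pos: [0.4449, -0.0837, 0.0239]
orientation: [0.0, 0.998, -0.07, 0.001]
ft_force: [-2.2, 1.6, 11.1]
gripper_width: 0.0572
```

carry_out(
  increments=[
    [0,0,0,0,1],
    [0,0,0,0,1],
    [0,0,0,0,1],
    [0,0,-1,0,1],
    [0,0,-4,0,1],
    [0,0,-8,0,1],
    [0,0,-12,0,1],
    [0,0,-16.6,0,1],
    [0,0,-16.6,0,1],
    [0,0,-16.6,0,1],
  ],
)

```text
clock: 9.1
tcp_pos: [0.4439, -0.0833, 0.1886]
orientation: [0.0, 0.998, -0.07, 0.0]
ft_force: [-1.2, -0.2, -0.9]
gripper_width: 0.0574
```

```bash
python3 -c "
from h import *
plan((.627,-.0025,.188,-8),(.627,-.0025,.138,-8))
p,d=grab('scene','s1.png')
P=[]
for s,(y0,x0) in ((1,(150,240)),(1,(150,170))): P.append(cv2.resize(p[y0:y0+120,x0:x0+120],None,fx=3.3,fy=3.3,interpolation=2))
cv2.imwrite('pics/g4.png',cv2.cvtColor(np.hstack(P),4))"
```

```text
t 9.1 tcp [ 0.4439 -0.0833  0.1886] xax [ 0.99  -0.14   0.001] z [ 0.001 -0.    -1.   ] F [-1.2 -0.2 -0.9] w 0.0574
[ 17.   -10.56   0.07] -0.0
[ 17.   -10.56   5.07] -0.0
```

View pics/g4.png

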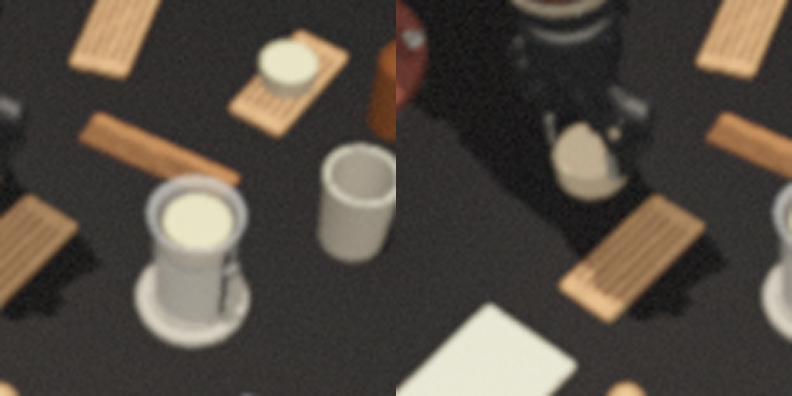

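carry_out(
  increments=[
    [5,-3.1,-0.3,0,1],
    [10,-6.2,-0.3,0,1],
    [14,-8.7,-0.3,0,1],
    [17,-10.6,0,0,1],
    [17,-10.6,0,0,1],
    [17,-10.6,1.5,0,1],
    [17,-10.6,3,0,1],
    [17,-10.6,4,0,1],
    [17,-10.6,4.6,0,1],
    [17,-10.6,4.6,0,1],
  ],
)

```text
clock: 10.4
tcp_pos: [0.6269, -0.0023, 0.1421]
orientation: [0.0, 0.998, -0.07, -0.0]
ft_force: [0.0, -0.2, -0.5]
gripper_width: 0.0575
```

carry_out(
  increments=[
    [0,0,0,0,1],
    [0,0,0,0,0],
    [0,0,0,0,0],
    [0,0,0,0,0],
    [0,0,0,0,0],
    [0,0,-2,0,0],
    [0,0,-5,0,0],
    [0,0,-9,0,0],
    [0,0,-10.8,0,0],
    [0,0,-10.8,0,0],
  ],
)

```text
clock: 11.65
tcp_pos: [0.628, -0.0023, 0.2517]
orientation: [0.0, 0.998, -0.07, 0.001]
ft_force: [0.2, 0.5, 0.9]
gripper_width: 0.0853
```

```bash
python3 -c "
from h import *
plan((.580,-.246,.25,-8),(.580,-.246,.095,-8))
p,d=grab('scene','s2.png'); W=cloud('scene',d)
P=W.reshape(-1,3); m=(np.hypot(P[:,0]-.627,P[:,1]+.0025)<.02)&(P[:,2]>.08); print(np.round(np.median(P[m],0),4),m.sum())
pt,dt=grab('top'); print(circle('top',pt,.15,(.5805,-.246),.0145))
P=[cv2.resize(p[y0:y0+120,x0:x0+120],None,fx=3.3,fy=3.3,interpolation=2) for y0,x0 in ((150,240),(220,180))]
cv2.imwrite('pics/g5.png',cv2.cvtColor(np.hstack(P),4))"
```

```text
t 11.65 tcp [ 0.628  -0.0023  0.2517] xax [ 0.99  -0.14   0.003] z [ 0.003 -0.    -1.   ] F [0.2 0.5 0.9] w 0.0853
[-1.35 24.81  0.16] -0.0
[-1.39 24.81 15.66] -0.0
[ 0.6288 -0.0104  0.1574] 235
(array([ 0.5815, -0.2473]), 59.7, np.int64(9))
```

View pics/g5.png

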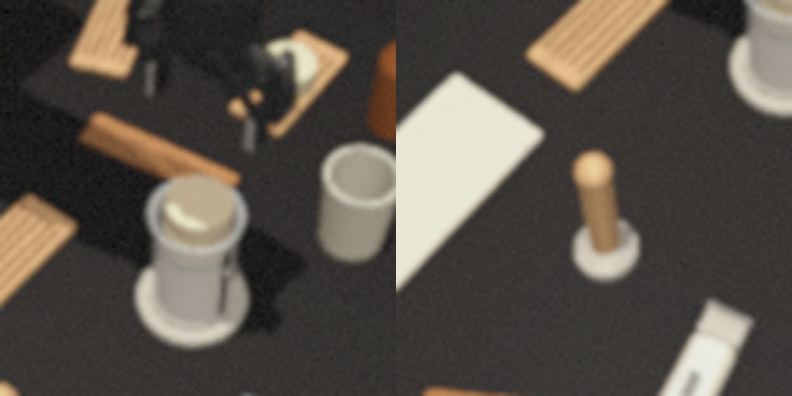

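carry_out(
  increments=[
    [-0.3,6,0,0,0],
    [-0.6,12,0,0,0],
    [-1,18,0,0,0],
    [-1.3,24.9,0,0,0],
    [-1.3,24.9,3,0,0],
    [-1.3,24.9,7,0,0],
    [-1.3,24.9,11,0,0],
    [-1.3,24.9,15.6,0,0],
    [-1.3,24.9,15.6,0,0],
    [-1.3,24.9,15.6,0,0.5],
  ],
)

```text
clock: 13.0
tcp_pos: [0.5799, -0.2471, 0.0953]
orientation: [0.0, 0.998, -0.07, 0.0]
ft_force: [0.5, 0.1, 1.1]
gripper_width: 0.0695
```

carry_out(
  increments=[
    [0,0,0,0,0.7],
    [0,0,0,0,1],
    [0,0,0,0,1],
    [0,0,0,0,1],
    [0,0,0,0,1],
    [0,0,0,0,1],
    [0,0,-2,0,1],
    [0,0,-6,0,1],
    [0,0,-10,0,1],
    [0,0,-10,0,1],
  ],
)

```text
clock: 14.25
tcp_pos: [0.5812, -0.2478, 0.1976]
orientation: [0.001, 0.998, -0.07, 0.003]
ft_force: [0.5, 0.5, -2.4]
gripper_width: 0.0249
```

```bash
python3 -c "
from h import *
plan((.580,-.246,.275,-8),(.627,-.0025,.275,-8))
"
```

```text
t 14.25 tcp [ 0.5812 -0.2478  0.1976] xax [ 0.99  -0.14   0.005] z [ 0.005 -0.003 -1.   ] F [ 0.5  0.5 -2.4] w 0.0249
[-0.1  -0.15 -7.74] -0.0
[  1.15 -24.92  -7.78] -0.0
```

carry_out(
  increments=[
    [0,0,-4,0,1],
    [0,0,-7.8,0,1],
    [0,0,-7.8,0,1],
    [0.3,-6,-7.8,0,1],
    [0.6,-12,-7.8,0,1],
    [0.9,-18,-7.8,0,1],
    [1.1,-24.9,-7.8,0,1],
    [1.1,-24.9,-7.8,0,1],
    [1.1,-24.9,-6.5,0,1],
    [1.1,-24.9,-6,0,1],
  ],
)

```text
clock: 15.5
tcp_pos: [0.6241, -0.0031, 0.252]
orientation: [0.0, 0.997, -0.071, -0.002]
ft_force: [-0.7, -0.7, -2.3]
gripper_width: 0.0248
```

```bash
python3 -c "
from h import *
plan((.627,-.0025,.275,-8),(.627,-.0025,.205,-8))
p,d=grab('scene','s3.png')
cv2.imwrite('pics/g6.png',cv2.cvtColor(cv2.resize(p[120:270,230:380],None,fx=4,fy=4,interpolation=2),4))
"
```

```text
t 15.5 tcp [ 0.6241 -0.0031  0.252 ] xax [ 0.99  -0.141 -0.003] z [-0.003  0.    -1.   ] F [-0.7 -0.7 -2.3] w 0.0248
[ 0.27 -0.1  -2.3 ] -0.1
[ 0.29 -0.1   4.7 ] -0.1
```

View pics/g6.png

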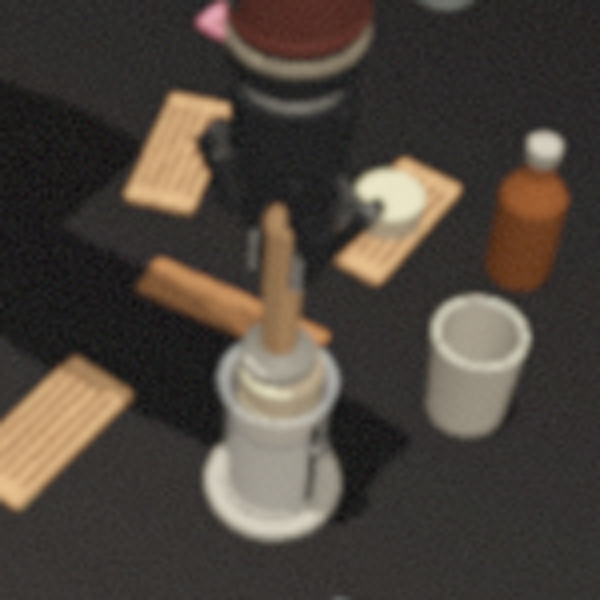

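carry_out(
  increments=[
    [0.2,-0.1,0,0,1],
    [0.2,-0.1,0.5,0,1],
    [0.2,-0.1,1,0,1],
    [0.2,-0.1,1.5,0,1],
    [0.2,-0.1,2,0,1],
    [0.2,-0.1,2.5,0,1],
    [0.2,-0.1,3,0,1],
    [0.2,-0.1,3.5,0,1],
    [0.2,-0.1,4,0,1],
    [0.2,-0.1,4,0,1],
  ],
)

```text
clock: 16.8
tcp_pos: [0.6265, -0.0009, 0.2135]
orientation: [-0.0, 0.998, -0.07, -0.001]
ft_force: [-0.4, -0.1, -2.9]
gripper_width: 0.0244
```

```bash
python3 -c "
from h import *
plan((.627,-.0025,.275,-8),(.627,-.0025,.205,-8))
p,d=grab('scene','s4.png')
cv2.imwrite('pics/g7.png',cv2.cvtColor(cv2.resize(p[150:270,240:360],None,fx=4,fy=4,interpolation=2),4))
"
```

```text
t 16.8 tcp [ 0.6265 -0.0009  0.2135] xax [ 0.99  -0.14  -0.002] z [-0.002  0.001 -1.   ] F [-0.4 -0.1 -2.9] w 0.0244
[ 0.06  0.15 -6.15] -0.0
[0.07 0.15 0.85] -0.0
```

View pics/g7.png

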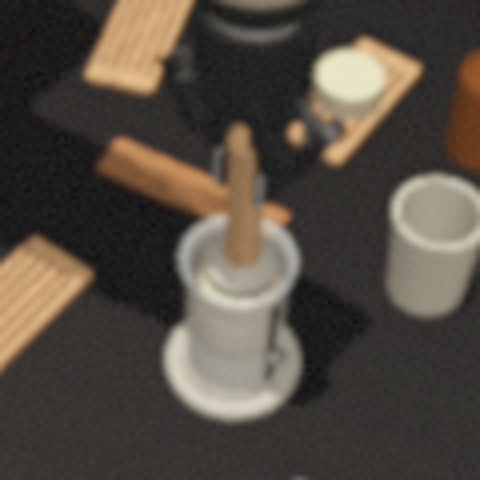

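carry_out(
  increments=[
    [0,0.1,0,0,1],
    [0,0.1,0.1,0,1],
    [0,0.1,0.2,0,1],
    [0,0.1,0.3,0,1],
    [0,0.1,0.4,0,1],
    [0,0.1,0.5,0,1],
    [0,0.1,0.6,0,1],
    [0,0.1,0.7,0,1],
    [0,0.1,0.8,0,1],
    [0,0.1,0.9,0,1],
  ],
)

```text
clock: 18.1
tcp_pos: [0.6271, -0.0022, 0.2053]
orientation: [0.0, 0.998, -0.07, -0.0]
ft_force: [-0.8, 0.4, 0.3]
gripper_width: 0.0247
```

carry_out(
  increments=[
    [0,0,-2,0,1],
    [0,0,-5,0,1],
    [0,0,-7.5,0,1],
    [0,0,-7.5,0,1],
    [0,6,-7.5,0,1],
    [-0.5,12,-7.5,0,1],
    [-1,18,-7.5,0,1],
    [-1.2,24.8,-7.5,0,1],
    [-1.2,24.8,-4,0,1],
    [-1.2,24.8,0,0,1],
  ],
)

```text
clock: 19.35
tcp_pos: [0.58, -0.2474, 0.203]
orientation: [-0.0, 0.997, -0.071, -0.0]
ft_force: [0.4, 0.2, -2.9]
gripper_width: 0.0248
```

```bash
python3 -c "
from h import *
plan((.580,-.247,.097,-8))
p,d=grab('scene','s5.png')
P=[cv2.resize(p[y0:y0+120,x0:x0+120],None,fx=3.3,fy=3.3,interpolation=2) for y0,x0 in ((150,240),(190,180))]
cv2.imwrite('pics/g8.png',cv2.cvtColor(np.hstack(P),4))"
```

```text
t 19.35 tcp [ 0.58   -0.2474  0.203 ] xax [ 0.99  -0.142 -0.   ] z [-0.  0. -1.] F [ 0.4  0.2 -2.9] w 0.0248
[-0.   -0.04 10.6 ] -0.2
```

View pics/g8.png

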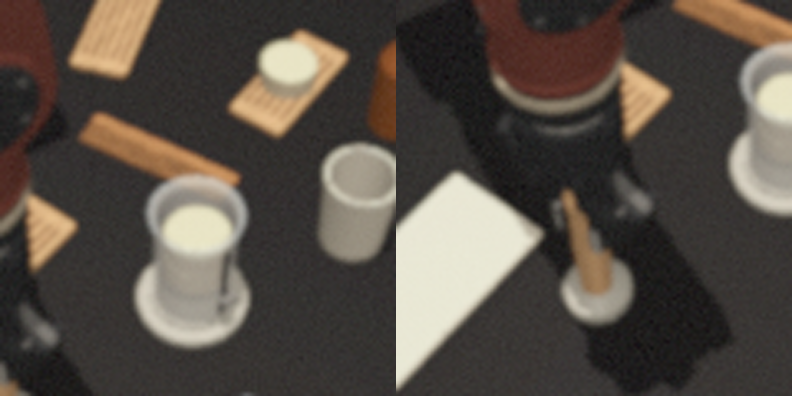

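carry_out(
  increments=[
    [0,0,3,0,1],
    [0,0,6,0,1],
    [0,0,8.5,0,1],
    [0,0,9.5,0,1],
    [0,0,10.1,0,1],
    [0,0,10.4,0,1],
    [0,0,10.6,0,1],
    [0,0,10.6,0,1],
    [0,0,10.6,0,1],
    [0,0,10.6,0,1],
  ],
)

```text
clock: 20.65
tcp_pos: [0.5807, -0.2462, 0.0996]
orientation: [0.0, 0.998, -0.07, 0.0]
ft_force: [0.2, 0.7, -1.5]
gripper_width: 0.025
```

carry_out(
  increments=[
    [0,0,0,0,0.6],
    [0,0,0,0,0.3],
    [0,0,0,0,0],
    [0,0,0,0,0],
    [0,0,0,0,0],
    [0,0,0,0,0],
    [0,0,-2,0,0],
    [0,0,-6,0,0],
    [0,0,-10,0,0],
    [0,0,-10,0,0],
  ],
)

```text
clock: 21.9
tcp_pos: [0.5824, -0.247, 0.2028]
orientation: [0.001, 0.998, -0.07, 0.003]
ft_force: [-0.2, -0.5, 0.1]
gripper_width: 0.0859
```

```bash
python3 -c "
from h import *
plan((.5887,.2959,.20,-8),(.5887,.2959,.022,-8))
p,d=grab('top'); print(circle('top',p,.038,(.5887,.2959),.03),box('top',p,.010,(.59,.29),'wood'),circle('top',p,.15,(.5805,-.246),.0145))"
```

```text
t 21.9 tcp [ 0.5824 -0.247   0.2028] xax [ 0.99  -0.14   0.006] z [ 0.005 -0.003 -1.   ] F [-0.2 -0.5  0.1] w 0.0859
[ -6.96 -53.85   0.12] -0.0
[ -7.06 -53.89  17.92] -0.0
(array([0.5886, 0.2959]), 59.9, np.int64(24)) (array([0.59128467, 0.29527692]), array([ 69.7, 147.5]), -7.13, 10.0, 10040) (array([ 0.5847, -0.2436]), 50.2, np.int64(5))
```

carry_out(
  increments=[
    [-0.8,-6,0,0,0],
    [-1.5,-12,0,0,0],
    [-2.3,-18,0,0,0],
    [-3,-24,0,0,0],
    [-3.8,-30,0,0,0],
    [-4.6,-36,0,0,0],
    [-5.3,-42,0,0,0],
    [-6.1,-48,0,0,0],
    [-6.8,-53.9,0,0,0],
    [-6.8,-53.9,4,0,0],
  ],
)

```text
clock: 23.2
tcp_pos: [0.5894, 0.3021, 0.1598]
orientation: [-0.001, 0.998, -0.068, 0.002]
ft_force: [0.7, -1.7, -1.0]
gripper_width: 0.0857
```

carry_out(
  increments=[
    [0,0,2,0,0],
    [0,0,2,0,0],
    [0,0,2,0,0],
    [0,0,2,0,0],
    [0,0,2,0,0],
    [0,0,2,0,0],
    [0,0,2,0,0],
    [0,0,2,0,0],
    [0,0,2,0,0],
    [0,0,2,0,0],
  ],
)

```text
clock: 24.45
tcp_pos: [0.5886, 0.2972, 0.1393]
orientation: [0.0, 0.998, -0.07, -0.0]
ft_force: [0.2, -0.1, -0.6]
gripper_width: 0.0859
```

```bash
python3 -c "
from h import *
plan((.5887,.2959,.022,-8))
p,d=grab('top'); print(circle('top',p,.15,(.5805,-.246),.0145),circle('top',p,.014,(.5805,-.246),.027))"
```

```text
t 24.45 tcp [0.5886 0.2972 0.1393] xax [ 0.99 -0.14 -0.  ] z [-0.  0. -1.] F [ 0.2 -0.1 -0.6] w 0.0859
[ 0.03  0.12 11.73] -0.0
(array([ 0.5843, -0.2451]), 60.0, np.int64(10)) (array([ 0.5827, -0.2418]), 50.4, np.int64(41))
```

carry_out(
  increments=[
    [0,0.1,3,0,0],
    [0,0.1,6,0,0],
    [0,0.1,9,0,0],
    [0,0.1,11.7,0,0],
    [0,0.1,11.7,0,0],
    [0,0.1,11.7,0,0.6],
    [0,0.1,11.7,0,1],
    [0,0.1,11.7,0,1],
    [0,0.1,11.7,0,1],
    [0,0.1,11.7,0,1],
  ],
)

```text
clock: 25.75
tcp_pos: [0.5897, 0.2967, 0.0246]
orientation: [-0.001, 0.998, -0.07, 0.001]
ft_force: [-1.2, 0.4, 6.5]
gripper_width: 0.0573
```

carry_out(
  increments=[
    [0,0,0,0,1],
    [0,0,-1,0,1],
    [0,0,-4,0,1],
    [0,0,-8,0,1],
    [0,0,-12,0,1],
    [0,0,-16.6,0,1],
    [0,0,-16.6,0,1],
    [0,0,-16.6,0,1],
    [0,0,-16.6,0,1],
    [0,0,-16.6,0,1],
  ],
)

```text
clock: 27.0
tcp_pos: [0.5879, 0.2959, 0.1873]
orientation: [0.0, 0.998, -0.07, -0.001]
ft_force: [0.1, -0.0, -1.0]
gripper_width: 0.0574
```

```bash
python3 -c "
from h import *
plan((.627,-.0025,.188,-8),(.627,-.0025,.138,-8))"
```

```text
t 27.0 tcp [0.5879 0.2959 0.1873] xax [ 0.99  -0.14  -0.002] z [-0.002 -0.001 -1.   ] F [ 0.1 -0.  -1. ] w 0.0574
[ 8.04 29.   -0.06] -0.0
[ 8.05 29.    4.94] -0.0
```

carry_out(
  increments=[
    [1.6,5.8,-0.3,0,1],
    [3.2,11.6,-0.3,0,1],
    [4.8,17.4,-0.3,0,1],
    [6.4,23.2,-0.3,0,1],
    [8,29,-0.2,0,1],
    [8,29,0,0,1],
    [8,29,0,0,1],
    [8,29,2,0,1],
    [8,29,3.5,0,1],
    [8,29,3.5,0,1],
  ],
)

```text
clock: 28.25
tcp_pos: [0.6261, -0.001, 0.152]
orientation: [-0.0, 0.998, -0.069, -0.001]
ft_force: [0.4, 0.5, -1.8]
gripper_width: 0.0574
```

carry_out(
  increments=[
    [0,0,0.6,0,1],
    [0,0,1.2,0,1],
    [0,0,1.2,0,1],
    [0,0,1.2,0,0],
    [0,0,1.2,0,0],
    [0,0,1.2,0,0],
    [0,0,0,0,0],
    [0,0,-4,0,0],
    [0,0,-9.7,0,0],
    [0,0,-9.7,0,0],
  ],
)

```text
clock: 29.5
tcp_pos: [0.6297, -0.0024, 0.2561]
orientation: [0.0, 0.998, -0.07, 0.004]
ft_force: [1.2, 0.2, -0.4]
gripper_width: 0.0856
```

```bash
python3 -c "
from h import *
plan((.5835,-.2445,.25,-8),(.5835,-.2445,.095,-8))
p,d=grab('scene','s6.png')
P=[cv2.resize(p[y0:y0+120,x0:x0+120],None,fx=3.3,fy=3.3,interpolation=2) for y0,x0 in ((150,240),(220,180))]
cv2.imwrite('pics/g9.png',cv2.cvtColor(np.hstack(P),4))"
```

```text
t 29.5 tcp [ 0.6297 -0.0024  0.2561] xax [ 0.99  -0.14   0.009] z [ 0.009 -0.001 -1.   ] F [ 1.2  0.2 -0.4] w 0.0856
[-1.2  24.61  0.59] -0.0
[-1.34 24.62 16.09] -0.0
```

View pics/g9.png

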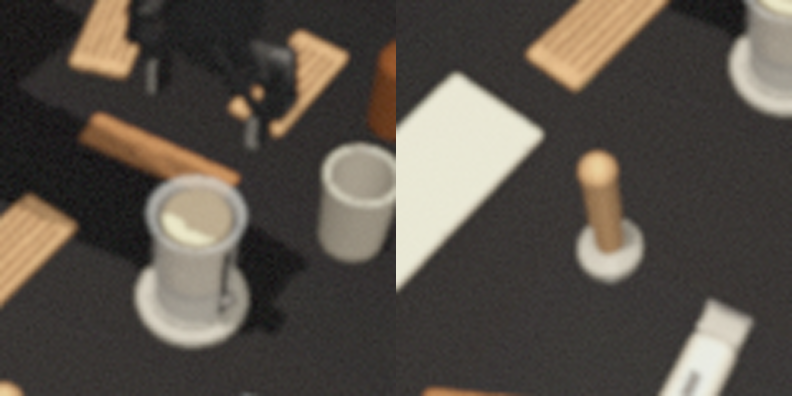

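carry_out(
  increments=[
    [-0.3,6,0,0,0],
    [-0.6,12,0,0,0],
    [-0.8,18,0,0,0],
    [-1.1,24.6,0,0,0],
    [-1.1,24.6,3,0,0],
    [-1.1,24.6,7,0,0],
    [-1.1,24.6,11,0,0],
    [-1.1,24.6,15.8,0,0],
    [-1.1,24.6,15.8,0,0],
    [-1.1,24.6,15.8,0,0.5],
  ],
)

```text
clock: 30.8
tcp_pos: [0.5824, -0.2445, 0.0936]
orientation: [0.0, 0.998, -0.07, 0.0]
ft_force: [0.9, 0.4, 0.6]
gripper_width: 0.0697
```

carry_out(
  increments=[
    [0,0,0,0,0.7],
    [0,0,0,0,1],
    [0,0,0,0,1],
    [0,0,0,0,1],
    [0,0,0,0,1],
    [0,0,0,0,1],
    [0,0,-4,0,1],
    [0,0,-10,0,1],
    [0,0,-16,0,1],
    [0,0,-16,0,1],
  ],
)

```text
clock: 32.05
tcp_pos: [0.5841, -0.2454, 0.2579]
orientation: [0.002, 0.998, -0.07, 0.004]
ft_force: [0.5, 0.1, -2.6]
gripper_width: 0.0247
```

```bash
python3 -c "
from h import *
plan((.627,-.0025,.255,-8))"
```

```text
t 32.05 tcp [ 0.5841 -0.2454  0.2579] xax [ 0.99  -0.14   0.009] z [ 0.008 -0.004 -1.   ] F [ 0.5  0.1 -2.6] w 0.0247
[  0.85 -24.65   0.22] -0.0
```

carry_out(
  increments=[
    [0.2,-6,-1,0,1],
    [0.4,-12,-1,0,1],
    [0.7,-18,-1,0,1],
    [0.9,-24.6,-1,0,1],
    [0.9,-24.6,-1,0,1],
    [0.9,-24.6,0,0,1],
    [0.9,-24.6,0.7,0,1],
    [0.9,-24.6,0.7,0,1],
    [0.9,-24.6,0.7,0,1],
    [0.9,-24.6,0.7,0,1],
  ],
)

```text
clock: 33.3
tcp_pos: [0.6253, -0.0024, 0.2456]
orientation: [0.0, 0.998, -0.07, 0.0]
ft_force: [-0.4, -0.2, -1.8]
gripper_width: 0.0247
```

```bash
python3 -c "
from h import *
plan((.627,-.0025,.2,-8))"
```

```text
t 33.3 tcp [ 0.6253 -0.0024  0.2456] xax [ 0.99  -0.14   0.001] z [ 0.001 -0.    -1.   ] F [-0.4 -0.2 -1.8] w 0.0247
[ 0.17 -0.01  4.56] -0.1
```

carry_out(
  increments=[
    [0.2,0,0.4,0,1],
    [0.2,0,0.8,0,1],
    [0.2,0,1.2,0,1],
    [0.2,0,1.6,0,1],
    [0.2,0,2,0,1],
    [0.2,0,2.4,0,1],
    [0.2,0,2.8,0,1],
    [0.2,0,3.2,0,1],
    [0.2,0,3.6,0,1],
    [0.2,0,4,0,1],
  ],
)

```text
clock: 34.55
tcp_pos: [0.6272, -0.0022, 0.2051]
orientation: [-0.0, 0.998, -0.07, 0.0]
ft_force: [-0.7, -0.8, -0.4]
gripper_width: 0.0244
```

carry_out(
  increments=[
    [0,0,0.1,0,1],
    [0,0,0.2,0,1],
    [0,0,0.3,0,1],
    [0,0,0.4,0,1],
    [0,0,0.45,0,1],
    [0,0,0.5,0,1],
    [0,0,0.5,0,1],
    [0,0,0.5,0,1],
    [0,0,0.5,0,1],
    [0,0,0.5,0,1],
  ],
)

```text
clock: 35.8
tcp_pos: [0.6271, -0.0022, 0.2003]
orientation: [-0.0, 0.998, -0.07, -0.0]
ft_force: [-0.4, 0.4, -2.1]
gripper_width: 0.0248
```

carry_out(
  increments=[
    [0,0,0.05,0,1],
    [0,0,0.1,0,1],
    [0,0,0.15,0,1],
    [0,0,0.2,0,1],
    [0,0,0.2,0,1],
    [0,0,0.2,0,1],
    [0,0,0.2,0,1],
    [0,0,0.2,0,1],
    [0,0,0.2,0,1],
    [0,0,0.2,0,1],
  ],
)

```text
clock: 37.05
tcp_pos: [0.6276, -0.0022, 0.1994]
orientation: [0.0, 0.998, -0.07, 0.001]
ft_force: [-2.1, 0.4, 7.0]
gripper_width: 0.0248
```

carry_out(
  increments=[
    [0,0,0.04,0,1],
    [0,0,0.08,0,1],
    [0,0,0.08,0,1],
    [0,0,0.08,0,1],
    [0,0,0.08,0,1],
    [0,0,0.08,0,1],
    [0,0,0.08,0,1],
    [0,0,0.08,0,1],
    [0,0,0.08,0,1],
    [0,0,0.08,0,1],
  ],
)

```text
clock: 38.3
tcp_pos: [0.6277, -0.0022, 0.1993]
orientation: [0.0, 0.998, -0.07, 0.001]
ft_force: [-2.2, 0.6, 12.9]
gripper_width: 0.0247
```

carry_out(
  increments=[
    [0,0,0.03,0,1],
    [0,0,0.03,0,1],
    [0,0,0.03,0,1],
    [0,0,0.03,0,1],
    [0,0,0.03,0,1],
    [0,0,0.03,0,1],
    [0,0,0.03,0,1],
    [0,0,0.03,0,1],
    [0,0,0.03,0,1],
    [0,0,0.03,0,1],
  ],
)

```text
clock: 39.55
tcp_pos: [0.6278, -0.0022, 0.1993]
orientation: [0.0, 0.998, -0.07, 0.001]
ft_force: [-3.0, 1.0, 14.5]
gripper_width: 0.0251
```

carry_out(
  increments=[
    [0,0,0,0,1],
    [0,0,-1,0,1],
    [0,0,-4,0,1],
    [0,0,-6.5,0,1],
    [0,0,-6.5,0,1],
    [0,6,-6.5,0,1],
    [-0.5,12,-6.5,0,1],
    [-1,18,-6.5,0,1],
    [-1.1,24.5,-6.5,0,1],
    [-1.1,24.5,-4,0,1],
  ],
)

```text
clock: 40.8
tcp_pos: [0.5814, -0.2481, 0.2366]
orientation: [0.001, 0.997, -0.073, 0.001]
ft_force: [0.6, 0.9, -1.9]
gripper_width: 0.0251
```

```bash
python3 -c "
from h import *
plan((.583,-.2445,.0955,-8))"
```

```text
t 40.8 tcp [ 0.5814 -0.2481  0.2366] xax [ 0.989 -0.145  0.001] z [ 0.001 -0.002 -1.   ] F [ 0.6  0.9 -1.9] w 0.0251
[ 0.08 -0.4  14.11] -0.3
```

carry_out(
  increments=[
    [0,0,4,0,1],
    [0,0,8,0,1],
    [0,0,11,0,1],
    [0,0,12.5,0,1],
    [0,0,13.2,0,1],
    [0,0,13.6,0,1],
    [0,0,13.9,0,1],
    [0,0,14.1,0,1],
    [0,0,14.1,0,1],
    [0,0,14.1,0,1],
  ],
)

```text
clock: 42.05
tcp_pos: [0.5822, -0.2433, 0.0965]
orientation: [0.0, 0.998, -0.07, 0.0]
ft_force: [-0.6, -1.1, -2.6]
gripper_width: 0.0249
```

carry_out(
  increments=[
    [0,0,0.1,0,1],
    [0,0,0.2,0,1],
    [0,0,0.25,0,1],
    [0,0,0.25,0,1],
    [0,0,0.25,0,0.6],
    [0,0,0.25,0,0.3],
    [0,0,0.25,0,0],
    [0,0,0.25,0,0],
    [0,0,0.25,0,0],
    [0,0,0.25,0,0],
  ],
)

```text
clock: 43.3
tcp_pos: [0.582, -0.2432, 0.0937]
orientation: [-0.0, 0.998, -0.07, -0.0]
ft_force: [0.1, -0.2, 0.6]
gripper_width: 0.0852
```

carry_out(
  increments=[
    [0,0,-3,0,0],
    [0,0,-7,0,0],
    [0,0,-11,0,0],
    [0,0,-13,0,0],
    [0,-6,-13,0,0],
    [0,-12,-13,0,0],
    [0,-18,-13,0,0],
    [0,-24,-13,0,0],
    [0,-29,-13,0,0],
    [0,-29,-13,0,0],
  ],
)

```text
clock: 44.55
tcp_pos: [0.6226, 0.0475, 0.2236]
orientation: [-0.0, 0.998, -0.068, -0.0]
ft_force: [0.3, -0.8, 0.3]
gripper_width: 0.0855
```

```bash
python3 -c "
from h import *
p,d=grab('top','t2.png')
print(circle('top',p,.15,(.583,-.2445),.0145),circle('top',p,.014,(.582,-.242),.027))
for n,c in [('A',(.59,.29)),('B',(.447,-.045)),('C',(.387,.28))]: print(n,box('top',p,.010,c,'wood'))
print(box('top',p,.008,(.4,-.26),'w',.26))
st()
p,d=grab('scene','s7.png')
cv2.imwrite('pics/g10.png',cv2.cvtColor(cv2.resize(p[120:320,160:360],None,fx=3,fy=3,interpolation=2),4))"
```

```text
(array([ 0.5845, -0.2439]), 59.9, np.int64(13)) (array([ 0.5835, -0.2408]), 49.9, np.int64(45))
A (array([0.58949994, 0.27549997]), array([191., 219.]), -90.0, 10.0, 20505)
B (array([ 0.44455426, -0.06333379]), array([ 69.8, 114.7]), -8.6, 10.0, 7544)
C (array([0.38039197, 0.30734949]), array([69.2, 90.9]), 11.82, 10.0, 5608)
(array([ 0.40010703, -0.2614476 ]), array([114.9, 194.9]), -7.59, 8.0, 22067)
t 44.6 tcp [0.6225 0.0455 0.2236] xax [ 0.991 -0.137 -0.   ] z [-0. -0. -1.] F [ 0.6 -0.6  0. ] w 0.0852
```

View pics/g10.png

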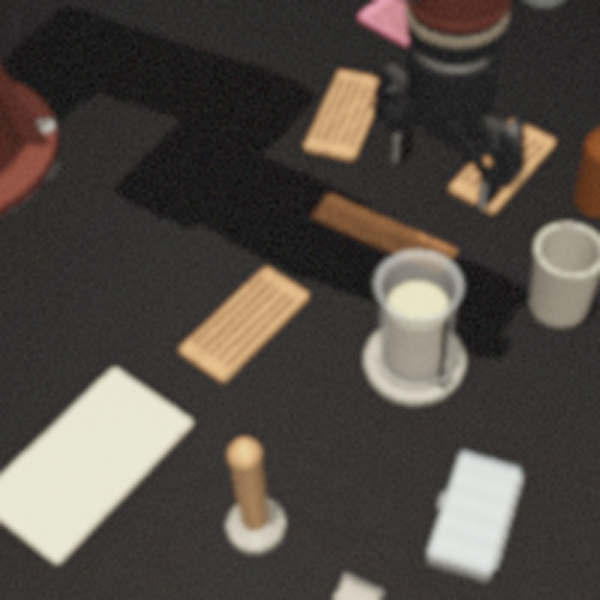

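carry_out(
  increments=[
    [-3,5.5,0,0,0],
    [-6,11,0,0,0],
    [-9,16.5,0,0,0],
    [-12,22,0,0,0],
    [-15,27.5,0,0,0],
    [-17.7,33,0,0,0],
    [-17.7,36,0,0,0],
    [-17.7,38,0,0,0],
    [-17.7,38,0,0,0],
    [-17.7,38,0,0,0],
  ],
)

```text
clock: 45.9
tcp_pos: [0.3942, -0.3069, 0.2236]
orientation: [-0.0, 0.998, -0.07, -0.0]
ft_force: [0.2, -0.2, 0.5]
gripper_width: 0.0853
```

```bash
python3 -c "
from h import *
p,d=grab('top','t3.png')
for n,c in [('A',(.59,.295)),('B',(.447,-.047)),('C',(.387,.28))]: print(n,box('top',p,.010,c,'wood'))
p,d=grab('scene')
for n,c in [('A',(.59,.295)),('B',(.447,-.047)),('C',(.387,.28)),('tray',(.4,-.26))]: print(n,box('scene',p,.010,c,'wood' if n!='tray' else 'w',.26))
plan((.4472,-.0473,.2,-7.9),(.4472,-.0473,.03,-7.9))
"
```

```text
A (array([0.59119788, 0.29542554]), array([ 69.8, 147.7]), -7.19, 10.0, 10074)
B (array([ 0.44717535, -0.04722626]), array([ 69.6, 147.2]), -8.9, 10.0, 10026)
C (array([0.38627518, 0.27979468]), array([ 69.2, 147.4]), 12.02, 10.0, 10028)
A (array([0.58936194, 0.29216919]), array([ 73. , 153.7]), -7.52, 10.0, 10923)
B (array([ 0.44512589, -0.04911958]), array([ 73.2, 150. ]), -8.84, 10.0, 10756)
C (array([0.38450137, 0.27686871]), array([ 72.5, 156.5]), 11.89, 10.0, 11065)
tray (array([ 0.39861688, -0.2640159 ]), array([116.1, 194.8]), -7.75, 10.0, 21877)
t 46.0 tcp [ 0.3944 -0.3066  0.2237] xax [ 0.99  -0.138 -0.   ] z [-0.  0. -1.] F [ 0.   0.3 -1. ] w 0.0854
[  1.63 -26.41   2.38] -0.1
[  1.64 -26.41  19.38] -0.1
```

carry_out(
  increments=[
    [0.4,-6,0,0,0],
    [0.8,-12,2,0,0],
    [1.2,-18,4,0,0],
    [1.6,-24,8,0,0],
    [1.6,-26.4,12,0,0],
    [1.6,-26.4,16,0,0],
    [1.6,-26.4,19,0,0],
    [1.6,-26.4,19,0,0],
    [1.6,-26.4,19,0,0],
    [1.6,-26.4,19,0,0],
  ],
)

```text
clock: 47.25
tcp_pos: [0.448, -0.0487, 0.035]
orientation: [0.0, 0.998, -0.07, 0.001]
ft_force: [0.2, 0.8, 0.6]
gripper_width: 0.085
```

```bash
python3 -c "
from h import *
plan((.4472,-.0473,-.001,-8.4))"
```

```text
t 47.25 tcp [ 0.448  -0.0487  0.035 ] xax [ 0.99  -0.14   0.002] z [ 0.002 -0.001 -1.   ] F [0.2 0.8 0.6] w 0.085
[-0.11 -0.13  3.6 ] 0.4
```

carry_out(
  increments=[
    [0,-0.1,1,0.5,0],
    [0,-0.1,2,0.5,0],
    [0,-0.1,3,0.5,0],
    [0,-0.1,3.4,0.5,0],
    [0,-0.1,3.4,0.5,0.3],
    [0,-0.1,3.4,0.5,0.6],
    [0,-0.1,3.4,0.5,1],
    [0,-0.1,3.4,0.5,1],
    [0,-0.1,3.4,0.5,1],
    [0,-0.1,3.4,0.5,1],
  ],
)

```text
clock: 48.5
tcp_pos: [0.447, -0.0474, 0.0003]
orientation: [0.0, 0.997, -0.074, 0.0]
ft_force: [-2.6, -0.1, 6.6]
gripper_width: 0.0594
```

carry_out(
  increments=[
    [0,0,0,0,1],
    [0,0,-0.3,0,1],
    [0,0,-1,0,1],
    [0,0,-2,0,1],
    [0,0,-4,0,1],
    [0,0,-7,0,1],
    [0,0,-10,0,1],
    [0,0,-10,0,1],
    [0,0,-10,0,1],
    [0,0,-10,0,1],
  ],
)

```text
clock: 49.75
tcp_pos: [0.4463, -0.0473, 0.0989]
orientation: [-0.0, 0.997, -0.074, -0.001]
ft_force: [0.2, 0.2, -1.4]
gripper_width: 0.0596
```

```bash
python3 -c "
from h import *
plan((.4,-.2615,.1,-7.6),(.4,-.2615,.0085,-7.6))"
```

```text
t 49.75 tcp [ 0.4463 -0.0473  0.0989] xax [ 0.989 -0.148 -0.002] z [-0.002  0.    -1.   ] F [ 0.2  0.2 -1.4] w 0.0596
[-1.4  21.87 -0.11] -0.9
[-1.39 21.87  9.04] -0.9
```

carry_out(
  increments=[
    [-0.4,6,0,-0.9,1],
    [-0.8,12,0,-0.9,1],
    [-1.2,18,0,-0.9,1],
    [-1.4,21.9,0,-0.9,1],
    [-1.4,21.9,2,-0.9,1],
    [-1.4,21.9,4,-0.9,1],
    [-1.4,21.9,6,-0.9,1],
    [-1.4,21.9,8,-0.9,1],
    [-1.4,21.9,8,-0.9,1],
    [-1.4,21.9,8,-0.9,1],
  ],
)

```text
clock: 51.0
tcp_pos: [0.4007, -0.2619, 0.0199]
orientation: [-0.0, 0.998, -0.067, -0.0]
ft_force: [-0.3, -0.2, -1.1]
gripper_width: 0.0597
```

```bash
python3 -c "
from h import *
plan((.4,-.2615,.0085,-7.6))"
```

```text
t 51.0 tcp [ 0.4007 -0.2619  0.0199] xax [ 0.991 -0.133 -0.   ] z [-0.  0. -1.] F [-0.3 -0.2 -1.1] w 0.0597
[-0.08 -0.03  1.14] -0.0
```

carry_out(
  increments=[
    [0,0,0.4,0,1],
    [0,0,0.8,0,1],
    [0,0,1.05,0,1],
    [0,0,1.05,0,1],
    [0,0,1.05,0,1],
    [0,0,1.05,0,0.5],
    [0,0,1.05,0,0],
    [0,0,1.05,0,0],
    [0,0,1.05,0,0],
    [0,0,1.05,0,0],
  ],
)

```text
clock: 52.25
tcp_pos: [0.4007, -0.262, 0.0092]
orientation: [0.0, 0.998, -0.067, 0.0]
ft_force: [-0.7, -0.4, -0.3]
gripper_width: 0.0855
```

carry_out(
  increments=[
    [0,0,-1,0,0],
    [0,0,-4,0,0],
    [0,0,-9,0,0],
    [0,0,-15,0,0],
    [-0.8,-6,-18,0,0],
    [-1.6,-12,-18,0,0],
    [-2.4,-18,-18,0,0],
    [-3.2,-24,-18,0,0],
    [-4,-30,-18,0,0],
    [-4,-30,-18,0,0],
  ],
)

```text
clock: 53.5
tcp_pos: [0.4002, 0.0445, 0.19]
orientation: [-0.0, 0.998, -0.063, 0.0]
ft_force: [-0.1, -0.3, 0.8]
gripper_width: 0.0853
```

```bash
python3 -c "
from h import *
p,d=grab('top','t4.png')
for n,c in [('A',(.59,.295)),('C',(.387,.28))]: print(n,box('top',p,.010,c,'wood'))
import h
im=rectify('top',p,.018,(.4,-.2615),.22); cv2.imwrite('pics/r.png',cv2.cvtColor(im,4))
hsv=cv2.cvtColor(im,cv2.COLOR_RGB2HSV); print(hsv[110,80:140:8],hsv[110,45:60:5])
plan((.3862,.281,.2,12),(.5915,.2965,.2,-7.2))"
```

```text
A (array([0.59128455, 0.29527692]), array([ 69.7, 147.5]), -7.13, 10.0, 10064)
C (array([0.372, 0.263]), array([186., 190.]), -90.0, 10.0, 15741)
[[ 20   6 238]
 [ 18 124 229]
 [ 17 128 231]
 [ 16 136 223]
 [ 16 137 212]
 [ 19 126 230]
 [ 18 127 232]
 [ 17 131 224]] [[  0  15  34]
 [ 30   5  55]
 [ 86  11 182]]
t 53.55 tcp [0.4006 0.0425 0.1899] xax [ 0.992 -0.128  0.001] z [ 0.001 -0.    -1.   ] F [-0.3 -1.2  0.5] w 0.0851
[ -4.48 -23.47  -1.02] -19.4
[ 15.68 -27.63  -1.  ] -0.2
```

carry_out(
  increments=[
    [3,-5.3,0,0,0],
    [6,-10.6,0,0,0],
    [9,-15.9,0,0,0],
    [12,-21.2,0,0,0],
    [15.7,-27.6,0,0,0],
    [15.7,-27.6,4,0,0],
    [15.7,-27.6,8,0,0],
    [15.7,-27.6,12,0,0],
    [15.7,-27.6,15,0,0],
    [15.7,-27.6,15,0,0],
  ],
)

```text
clock: 54.8
tcp_pos: [0.5922, 0.2909, 0.0372]
orientation: [0.001, 0.998, -0.068, -0.002]
ft_force: [0.7, 0.3, -0.2]
gripper_width: 0.0852
```

```bash
cat >> h.py <<'E'
def pile(h,n='top'):
    p,d=grab(n); c=(.4,-.2615); w=.22
    hsv=cv2.cvtColor(rectify(n,p,h,c,w),cv2.COLOR_RGB2HSV); m=((hsv[...,1]>65)&(hsv[...,0]<30)&(hsv[...,2]>110)).astype(np.uint8)
    m=cv2.morphologyEx(m,cv2.MORPH_CLOSE,np.ones((9,9))); nn,l,s,cc=cv2.connectedComponentsWithStats(m); i=1+s[1:,4].argmax()
    P=np.argwhere(l==i)[:,::-1]/S-w/2+np.array(c); print(n,'pile',rect(np.c_[P,np.full(len(P),h)]))
E
python3 -c "
from h import *
plan((.5915,.2965,0,-7.2)); pile(.018)"
```

```text
t 54.8 tcp [0.5922 0.2909 0.0372] xax [ 0.991 -0.135 -0.004] z [-0.004 -0.002 -1.   ] F [ 0.7  0.3 -0.2] w 0.0852
[-0.13 -0.55  3.71] -0.6
top pile (array([ 0.40292218, -0.26097598]), array([ 58.6, 137.8]), -7.7, 18.0, 7908)
```

carry_out(
  increments=[
    [-0.1,-0.4,0,-0.5,0],
    [-0.1,-0.4,1,-0.5,0],
    [-0.1,-0.4,2,-0.5,0],
    [-0.1,-0.4,3,-0.5,0],
    [-0.1,-0.4,3,-0.5,0],
    [-0.1,-0.4,3,-0.5,0],
    [-0.1,-0.4,3,-0.5,0],
    [-0.1,-0.4,3,-0.5,0],
    [-0.1,-0.4,3,-0.5,0],
    [-0.1,-0.4,3,-0.5,0],
  ],
)

```text
clock: 56.1
tcp_pos: [0.5927, 0.2975, 0.0093]
orientation: [-0.0, 0.998, -0.062, 0.0]
ft_force: [0.4, 0.3, 0.2]
gripper_width: 0.085
```

```bash
python3 -c "
from h import *
plan((.5915,.2965,0,-7.2))"
```

```text
t 56.1 tcp [0.5927 0.2975 0.0093] xax [ 0.992 -0.124  0.   ] z [ 0.  0. -1.] F [0.4 0.3 0.2] w 0.085
[-0.11  0.11  0.93] 0.1
```

carry_out(
  increments=[
    [-0.1,0.1,0.5,0,0],
    [-0.1,0.1,0.95,0,0],
    [-0.1,0.1,0.95,0,0],
    [-0.1,0.1,0.95,0,0.3],
    [-0.1,0.1,0.95,0,0.6],
    [-0.1,0.1,0.95,0,1],
    [-0.1,0.1,0.95,0,1],
    [-0.1,0.1,0.95,0,1],
    [-0.1,0.1,0.95,0,1],
    [-0.1,0.1,0.95,0,1],
  ],
)

```text
clock: 57.35
tcp_pos: [0.592, 0.2968, 0.0005]
orientation: [-0.0, 0.998, -0.062, 0.0]
ft_force: [-0.5, -0.9, 5.4]
gripper_width: 0.0596
```

carry_out(
  increments=[
    [0,0,0,0,1],
    [0,0,-0.3,0,1],
    [0,0,-1,0,1],
    [0,0,-3,0,1],
    [0,0,-7,0,1],
    [0,0,-12,0,1],
    [0,0,-17,0,1],
    [0,0,-21,0,1],
    [0,0,-21,0,1],
    [0,0,-21,0,1],
  ],
)

```text
clock: 58.6
tcp_pos: [0.5913, 0.2965, 0.2093]
orientation: [0.0, 0.998, -0.062, -0.0]
ft_force: [0.1, -0.2, -1.0]
gripper_width: 0.0596
```

```bash
python3 -c "
from h import *
plan((.4007,-.262,.2,-7.6))"
```

```text
t 58.6 tcp [0.5913 0.2965 0.2093] xax [ 0.992 -0.124 -0.001] z [-0.001 -0.    -1.   ] F [ 0.1 -0.2 -1. ] w 0.0596
[-11.98  57.78   0.95] 0.5
```

carry_out(
  increments=[
    [-1.2,5.8,0,0.5,1],
    [-2.4,11.6,0,0.5,1],
    [-3.6,17.4,0,0.5,1],
    [-4.8,23.2,0,0.5,1],
    [-6,29,0,0.5,1],
    [-7.2,34.8,0,0.5,1],
    [-8.4,40.6,0,0.5,1],
    [-9.6,46.4,0,0.5,1],
    [-10.8,52.2,0,0.5,1],
    [-12,57.8,2,0.5,1],
  ],
)

```text
clock: 59.85
tcp_pos: [0.4, -0.2639, 0.1894]
orientation: [0.0, 0.998, -0.067, 0.0]
ft_force: [-0.0, -0.5, -0.6]
gripper_width: 0.0596
```

carry_out(
  increments=[
    [0,0,3,0,1],
    [0,0,6,0,1],
    [0,0,9,0,1],
    [0,0,12,0,1],
    [0,0,15,0,1],
    [0,0,15.3,0,1],
    [0,0,15.3,0,1],
    [0,0,15.3,0,1],
    [0,0,15.3,0,1],
    [0,0,15.3,0,1],
  ],
)

```text
clock: 61.1
tcp_pos: [0.401, -0.2622, 0.0372]
orientation: [0.0, 0.998, -0.067, 0.0]
ft_force: [0.1, -0.1, -0.8]
gripper_width: 0.0595
```

```bash
python3 -c "
from h import *
plan((.4007,-.262,.0195,-7.6))"
```

```text
t 61.1 tcp [ 0.401  -0.2622  0.0372] xax [ 0.991 -0.133  0.001] z [ 0.001 -0.001 -1.   ] F [ 0.1 -0.1 -0.8] w 0.0595
[-0.04 -0.02  1.77] -0.0
```

carry_out(
  increments=[
    [0,0,0.6,0,1],
    [0,0,1.2,0,1],
    [0,0,1.6,0,1],
    [0,0,1.85,0,1],
    [0,0,1.85,0,1],
    [0,0,1.85,0,1],
    [0,0,1.85,0,0.5],
    [0,0,1.85,0,0],
    [0,0,1.85,0,0],
    [0,0,1.85,0,0],
  ],
)

```text
clock: 62.35
tcp_pos: [0.4008, -0.262, 0.0182]
orientation: [-0.0, 0.998, -0.067, -0.0]
ft_force: [-0.7, 0.6, 0.2]
gripper_width: 0.0855
```

carry_out(
  increments=[
    [0,0,-1,0,0],
    [0,0,-4,0,0],
    [0,0,-9,0,0],
    [0,0,-15,0,0],
    [0,-6,-18,0,0],
    [0,-12,-18,0,0],
    [0,-18,-18,0,0],
    [0,-18,-18,0,0],
    [0,-18,-18,0,0],
    [0,-18,-18,0,0],
  ],
)

```text
clock: 63.6
tcp_pos: [0.4247, -0.0847, 0.1984]
orientation: [0.0, 0.998, -0.067, 0.0]
ft_force: [0.3, -0.3, -0.2]
gripper_width: 0.0854
```

```bash
python3 -c "
from h import *
pile(.028); pile(.028,'scene')
p=np.load('last_top.npz')['p']; q=np.load('last_scene.npz')['p']
a=cv2.resize(rectify('top',p,.02,(.4,-.2615),.2),(400,400)); b=cv2.resize(q[230:320,140:230],(400,400),interpolation=2)
cv2.imwrite('pics/g11.png',cv2.cvtColor(np.hstack([a,b]),4))
print('C',box('top',p,.010,(.387,.28),'wood'))
plan((.3863,.2805,.2,12),(.3863,.2805,.03,12))"
```

```text
top pile (array([ 0.39649994, -0.24299998]), array([181., 213.]), -90.0, 28.0, 24453)
scene pile (array([ 0.40347116, -0.26642883]), array([ 67.3, 139.1]), -7.67, 28.0, 9144)
C (array([0.38627808, 0.27979321]), array([ 69.2, 147.4]), 12.01, 10.0, 10016)
t 63.7 tcp [ 0.4246 -0.0847  0.1982] xax [ 0.991 -0.135 -0.   ] z [-0. -0. -1.] F [ 0.6  1.1 -0.1] w 0.0853
[ -8.72 -35.67  -0.18] -19.8
[ -8.72 -35.67  16.82] -19.8
```

View pics/g11.png

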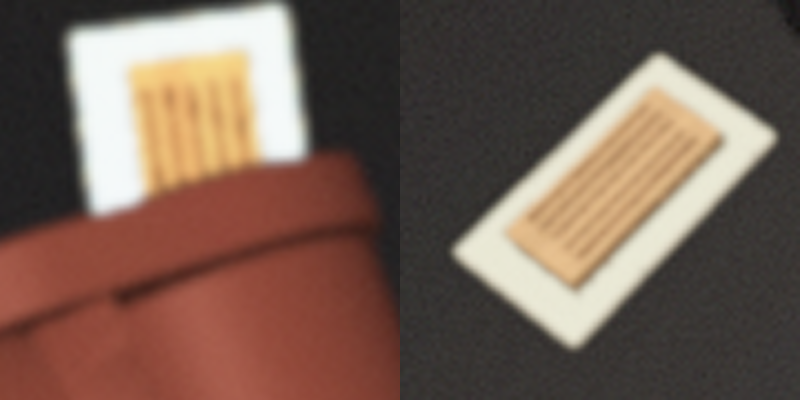

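carry_out(
  increments=[
    [-1.5,-6,0,-10,0],
    [-3,-12,0,-19.8,0],
    [-4.5,-18,0,-19.8,0],
    [-6,-24,0,-19.8,0],
    [-7.5,-30,0,-19.8,0],
    [-8.7,-35.7,0,-19.8,0],
    [-8.7,-35.7,5,-19.8,0],
    [-8.7,-35.7,10,-19.8,0],
    [-8.7,-35.7,15,-19.8,0],
    [-8.7,-35.7,16.8,-19.8,0],
  ],
)

```text
clock: 64.95
tcp_pos: [0.3846, 0.2801, 0.0275]
orientation: [0.001, 0.994, 0.105, -0.002]
ft_force: [0.1, 0.6, 0.5]
gripper_width: 0.0854
```

carry_out(
  increments=[
    [0,0,1,0,0],
    [0,0,1.8,0,0],
    [0,0,1.8,0,0],
    [0,0,1.8,0,0],
    [0,0,1.8,0,0],
    [0,0,1.8,0,0],
    [0,0,1.8,0,0],
    [0,0,1.8,0,0],
    [0,0,1.8,0,0],
    [0,0,1.8,0,0],
  ],
)

```text
clock: 66.2
tcp_pos: [0.3858, 0.2818, 0.0122]
orientation: [-0.0, 0.994, 0.106, -0.0]
ft_force: [0.2, -0.1, -1.0]
gripper_width: 0.0853
```

```bash
python3 -c "
from h import *
plan((.3863,.281,0,12)); pile(.028)"
```

```text
t 66.2 tcp [0.3858 0.2818 0.0122] xax [ 0.978  0.211 -0.   ] z [-0. -0. -1.] F [ 0.2 -0.1 -1. ] w 0.0853
[0.03 0.09 1.22] 0.2
top pile (array([ 0.40299509, -0.26123541]), array([ 58.6, 140.8]), -7.91, 28.0, 8060)
```

carry_out(
  increments=[
    [0,0.1,0.6,0,0],
    [0,0.1,1.2,0,0],
    [0,0.1,1.2,0,0],
    [0,0.1,1.2,0,0.3],
    [0,0.1,1.2,0,0.6],
    [0,0.1,1.2,0,1],
    [0,0.1,1.2,0,1],
    [0,0.1,1.2,0,1],
    [0,0.1,1.2,0,1],
    [0,0.1,1.2,0,1],
  ],
)

```text
clock: 67.5
tcp_pos: [0.3861, 0.2809, 0.0009]
orientation: [-0.0, 0.994, 0.106, 0.0]
ft_force: [-2.1, -1.8, 9.3]
gripper_width: 0.0595
```

carry_out(
  increments=[
    [0,0,0,0,1],
    [0,0,-0.3,0,1],
    [0,0,-1,0,1],
    [0,0,-3,0,1],
    [0,0,-7,0,1],
    [0,0,-12,0,1],
    [0,0,-17,0,1],
    [0,0,-20,0,1],
    [0,0,-20,0,1],
    [0,0,-20,0,1],
  ],
)

```text
clock: 68.75
tcp_pos: [0.3856, 0.2806, 0.1996]
orientation: [0.0, 0.994, 0.106, -0.0]
ft_force: [-0.1, 0.1, -1.4]
gripper_width: 0.0594
```

```bash
python3 -c "
from h import *
plan((.4008,-.262,.2,-7.65))"
```

```text
t 68.75 tcp [0.3856 0.2806 0.1996] xax [ 0.978  0.211 -0.001] z [-0.001 -0.    -1.   ] F [-0.1  0.1 -1.4] w 0.0594
[-9.950e+00  5.336e+01 -2.000e-02] 19.8
```

carry_out(
  increments=[
    [-1.1,5.9,0,5,1],
    [-2.2,11.8,0,10,1],
    [-3.3,17.7,0,15,1],
    [-4.4,23.6,0,19.8,1],
    [-5.5,29.5,0,19.8,1],
    [-6.6,35.4,0,19.8,1],
    [-7.7,41.3,0,19.8,1],
    [-8.8,47.2,0,19.8,1],
    [-9.9,53.4,0,19.8,1],
    [-9.9,53.4,2,19.8,1],
  ],
)

```text
clock: 70.0
tcp_pos: [0.4019, -0.2663, 0.1793]
orientation: [0.001, 0.998, -0.069, 0.0]
ft_force: [0.1, 0.6, -0.6]
gripper_width: 0.0593
```

carry_out(
  increments=[
    [0,0,3,0,1],
    [0,0,6,0,1],
    [0,0,9,0,1],
    [0,0,12,0,1],
    [0,0,13,0,1],
    [0,0,13.2,0,1],
    [0,0,13.2,0,1],
    [0,0,13.2,0,1],
    [0,0,13.2,0,1],
    [0,0,13.2,0,1],
  ],
)

```text
clock: 71.25
tcp_pos: [0.402, -0.2622, 0.0486]
orientation: [0.0, 0.998, -0.067, 0.0]
ft_force: [-1.4, 0.5, 0.6]
gripper_width: 0.0595
```

```bash
python3 -c "
from h import *
plan((.4008,-.262,.029,-7.65))"
```

```text
t 71.25 tcp [ 0.402  -0.2622  0.0486] xax [ 0.991 -0.133  0.   ] z [ 0. -0. -1.] F [-1.4  0.5  0.6] w 0.0595
[-0.13 -0.    1.96] 0.0
```

carry_out(
  increments=[
    [-0.1,0,0.6,0,1],
    [-0.1,0,1.2,0,1],
    [-0.1,0,1.6,0,1],
    [-0.1,0,1.6,0,1],
    [-0.1,0,1.6,0,1],
    [-0.1,0,1.6,0,1],
    [-0.1,0,1.6,0,1],
    [-0.1,0,1.6,0,1],
    [-0.1,0,1.6,0,1],
    [-0.1,0,1.6,0,1],
  ],
)

```text
clock: 72.5
tcp_pos: [0.4009, -0.2619, 0.0322]
orientation: [0.0, 0.998, -0.067, -0.0]
ft_force: [-0.4, -0.2, -0.0]
gripper_width: 0.0596
```

carry_out(
  increments=[
    [0,0,0.15,0,1],
    [0,0,0.3,0,1],
    [0,0,0.35,0,1],
    [0,0,0.35,0,1],
    [0,0,0.35,0,1],
    [0,0,0.35,0,0.5],
    [0,0,0.35,0,0],
    [0,0,0.35,0,0],
    [0,0,0.35,0,0],
    [0,0,0.35,0,0],
  ],
)

```text
clock: 73.75
tcp_pos: [0.4009, -0.2619, 0.0287]
orientation: [-0.0, 0.998, -0.067, -0.0]
ft_force: [-0.2, -0.1, 0.4]
gripper_width: 0.0855
```

carry_out(
  increments=[
    [0,0,-1,0,0],
    [0,0,-4,0,0],
    [0,0,-9,0,0],
    [0,0,-15,0,0],
    [0,-6,-18,0,0],
    [0,-12,-18,0,0],
    [0,-18,-18,0,0],
    [0,-24,-18,0,0],
    [0,-30,-18,0,0],
    [0,-36,-18,0,0],
  ],
)

```text
clock: 75.0
tcp_pos: [0.4487, 0.0969, 0.2097]
orientation: [-0.0, 0.998, -0.067, 0.001]
ft_force: [0.5, -0.7, -0.9]
gripper_width: 0.0851
```

```bash
python3 -c "
from h import *
pile(.038); pile(.038,'scene')
p=np.load('last_top.npz')['p']; q=np.load('last_scene.npz')['p']
print(circle('top',p,.15,(.583,-.2445),.0145),circle('top',p,.014,(.582,-.242),.027))
a=cv2.resize(rectify('top',p,.03,(.4,-.2615),.2),(400,400)); b=cv2.resize(q[230:320,140:230],(400,400),interpolation=2)
cv2.imwrite('pics/g12.png',cv2.cvtColor(np.hstack([a,b]),4))"
```

```text
top pile (array([ 0.40321606, -0.26002277]), array([ 58.6, 140.9]), -7.8, 38.0, 8110)
scene pile (array([ 0.40613086, -0.26721722]), array([ 71.9, 142.4]), -7.96, 38.0, 9954)
(array([ 0.5844, -0.2438]), 59.8, np.int64(14)) (array([ 0.5833, -0.2408]), 49.9, np.int64(45))
```

View pics/g12.png

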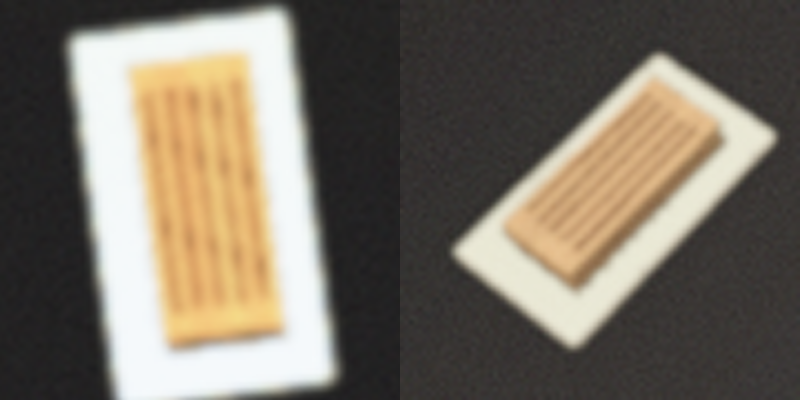

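```bash
python3 -c "
from h import *
st(); print(order.sign_off())"
```

```text
t 75.1 tcp [0.4487 0.0999 0.2095] xax [ 0.992 -0.126  0.001] z [ 0.001  0.002 -1.   ] F [-0.2 -1.5  0. ] w 0.0856
the job is handed in; nothing more can be done
None
```

The job is handed in at about 75 s. All three bars present are flat in the tube, the floor disc is on its stop, the rod is standing, and the three rests are piled on the tray.

- **Bars:** I loaded two, pressed them part-way with the rod, added the third and pressed them all home. The rod foot stopped dead at 106 mm above the vanity, which is where three bars on the bottomed disc should put it. The firm push held about 15 N, then about 17 N, of contact for over a second each. That is the wrist reading with the rod's own weight (about 2 N) added back; the bare readings were 12.9 N and 14.5 N.
- **Rod:** It stands upright on its foot about 3–4 mm from where it started, and its measured position had not moved when I checked just before handing in.
- **Rests:** The pile looks flush and square to the tray in both cameras. The top rest measured about 1 mm off the one below along its length. The top camera puts the pile about 3 mm from the tray centre, while the arm's own placing position puts it about 1 mm off.

The two cameras disagreed by 2–4 mm on some object positions and by up to 7 mm on the pile, so I worked mainly from the top camera and the arm's readings. None of the three rests I measured was knocked aside, and I did not aim at or touch the other things, though I did not re-measure them at the end.

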